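# Press the sprung filing table level and lock it with its hold-down bar

## Robot

A 7-joint arm with a two-finger parallel gripper is mounted at the origin on a cart in front of the work surface, level with it; the furniture and walls round the work are solid. World frame = base frame: x ahead of the robot, y to its left, z up, the work surface at z = 0. Lengths are in m, angles in rad, forces in N, time in s.
With the tool pointing down it reaches from about 0.425 to 0.925 m from the base axis. Payload 6.8 kg.
Tool frame: the origin (TCP) lies on the front face of the gripper's body, between the roots of the fingers; the fingertips stand 73 mm ahead of it and the grasp point (between the pads) lies 54 mm ahead of it (env.nose_length is the distance from the TCP to the fingertips, in m); z points along the fingers, y is the direction in which the jaws open and shut (so a half turn about z gives the same grasp; the last joint's range is limited). The gripper opens to 85 mm and grips with 20 to 120 N. Pads are 22 mm wide; open, the fingers measure 114 mm over their backs; the gripper's body (76 mm by 85 mm) begins 54 mm behind the grasp point. The pads swing forward as they close: fully open they stand 13 mm farther back than shut.
Start: joints at [-1.271, 0.477, 0.022, 1.555, -0.011, 1.109, -0.083], TCP at [0.268, 0.62, 0.304] pointing down, gripper open.
Joint ranges: [-2.96, 2.96], [-0.34, 2.1], [-1.41, 1.46], [0.24, 2.44], [-1.37, 4.51], [0.17, 1.92], [-2.96, 2.96]. Speed limits (rad/s): [2.39, 2.39, 3.14, 3.14, 3.14, 3.14, 3.14].

## Interface

Orientations are given as a unit quaternion [w, x, y, z].
In Python, from cell import env, kin, camera, calibration, job gives the robot as it stands. The module is installed in compiled form; this text tells all that it offers. Calls block until the motion is done:
- env.reach(position, orientation): joint-space move of the TCP to a pose.
- env.movel(position, velocity=0.15, rot=None, stop_force=None): straight line of the TCP; rot=None keeps the orientation; velocity is the mean speed in m/s. With stop_force (N) it stops when the force on the tool has changed by that much, and returns True; else False.
- env.goto_joints(angles): joint-space move.
- env.grip(opening, f_grip=None): finger opening in m; f_grip is the grip in N (None keeps the last); returns when the fingers have stopped.
- env.dwell(seconds).
- kin.inverse_kinematics(position, orientation): joint angles nearest the present ones, or None.
- env.get_state(): the state.
- camera(name): name is "scene" or "top" or "wrist"; returns (picture, depth): 420x560x3 uint8, blue, green, red; 420x560 float32, m along the optical axis (not along the pixel's ray), 0 where there is no reading.
- calibration(name): a dict with "fx", "fy", "cx", "cy" (pixels), "rvec" (rotation vector, rad) and "tvec" (3), from world to camera coordinates, as OpenCV has them. Camera axes: x right, y down, z forward; pixel columns grow to the right and rows downward; lengths in m; the calibration is good to about 2 mm. The wrist camera is an equidistant fisheye: a pixel r from the principal point sees the ray r / f radians off the axis. A picture is of the moment at which its call begins: read the wrist's pose just before it. calibration takes no time and is no camera call; for the wrist camera it gives the pose at the moment of the call.
A pose or a line that the arm cannot do raises env.PlanningError and nothing moves.
- job.job_done(): hands the job in, once; it reports no verdict.
The state is a dict: "time": time; "qpos": joint angles; "joint_velocities": joint speeds; "joint_torque": joint torques, N m; "tcp_pos": TCP position; "orientation": TCP orientation; "force": force on the tool from outside, world axes, zero at the start; "torque": the same for the moment, N m; "opening": finger opening in m.
Only numpy, scipy, OpenCV 4.12 (cv2) and the standard library are available. Lean on these libraries where they do the work, as an engineer would, in place of code of your own. Each camera call takes 0.05 s, during which the arm holds its last target.

## Task

Lock the sprung filing table level: pick up the loose hold-down bar by its wooden grip, lay it centrally across the raised plate and press the plate down with it, without ramming it hard against stops or hooks, until the bar's ends can pass under the noses of the two red hooks. Slide the bar in until you feel it stop at the back of the hooks (they are clamped at a different depth each time), let it rise behind the noses and let go, so that the plate stays level by itself. Leave everything else on the bench where it is.

Things in the scene. Friction and masses are not known exactly. Their poses are not given: they have to be found in the camera images.
- filing_table: Filing table fixed on the bench; plywood base 220x220x14 mm, x -115 to +105. Origin: centre line, underside, on the bench; z up, x from the plate's free edge towards its hinge, y along the hinge. Aluminium plate 136 mm wide (y), x -95 to +60 when level, top then at z 62; hinge pin along y at x +70, z 56. Torsion springs hold its free (-x) edge up.
- table_plate (a joint): Angle of the plate (rad): 0 = level, positive = free edge raised; about 0.40 at rest, rubber-topped bumpers stop it at -0.075, just below level. On the bar the spring feels like 3 to 5 N as it begins to move; at the stop 7 N near the free edge, up to 15 N further in; when let go with nothing holding it, the plate springs back up.
- plate_edge (a point): Middle of the top of the plate's free edge; moves with the plate (165 mm from the hinge axis).
- hook_line (a point): Fixed point of the base at x -22, y 0, z 75 mm in the filing table's frame (its axes). Two red hooks on one carriage, at y -87 and +87 (each 14 thick), open to -x. Slot: roof underside z 75, closed by a back wall; at the mouth, 23.5 to 31.5 mm to the -x side of the wall, a nose hangs down to z 71. Hook tops z 87.
- hook_range (a point): Fixed point at x -2, y 0, z 75 mm in the filing table's frame. The carriage is clamped anywhere along 40 mm: the slots' back wall lies between x -42 and x -2, NOT measured; find it by sliding the bar in along +x until it is felt to stop. A bar pressed down in front of x -86 (its middle) is clear of the noses. Once home the spring lifts it behind the noses.
- bar_grip (a point): Grip centre of the hold-down bar: 36 mm above its underside, at mid-length. Bar: steel, 220 mm long (its y), 20 wide (x), 12 high, with an upright wooden grip in the middle 62 mm long (y), 16 thick (x), 12 to 55 mm above the underside; z up. Symmetric end for end, either way round fits. 0.17 to 0.35 kg. Grasp across the 16 mm.
- hold_bar: The same hold-down bar; origin at the middle of its underside.
- planishing_hammer: small hammer with wooden handle, 166x70x23, lying flat; bystander (mm).
- wood_block: small dark brown wooden block, 41x70x24; bystander (mm).

How it is judged:
On the way:
1. the bar, across the plate, presses it down to level (value of joint table_plate below 0.01 rad and contact force between hold_bar and filing_table above 3 N and y of bar_grip in the frame of filing_table between -0.02 and 0.02 m), for 0.1 s.
At the end, for the whole second after the job is handed in: The plate stays level (-0.012 to +0.05 rad) with the bar at rest across it, grip upright (tilt under 0.15 rad), caught in both hooks behind the noses: its middle within 16 mm of the plate's centre line, parallel to the hinge within 0.08 rad; bystanders moved less than 30 mm (value of joint table_plate between -0.012 and 0.05 rad and x of bar_grip in the frame of filing_table between -0.062 and -0.008 m and y of bar_grip in the frame of filing_table between -0.016 and 0.016 m and z of bar_grip in the frame of filing_table between 0.088 and 0.108 m and angle between the y axis of hold_bar and the y axis of filing_table, either way round below 0.08 rad and angle between hold_bar's own z axis and vertical below 0.15 rad and linear speed of hold_bar below 0.02 m/s and distance of each of planishing_hammer, wood_block from where it was at the start of the episode below 0.03 m); the robot touches nothing.
It fails at once if the bar is rammed hard against the filing table, its stops or hooks (over 70 N) (contact force between hold_bar and filing_table above 70 N).
It fails at once if a bystander is knocked away (more than 30 mm) (distance of any of planishing_hammer, wood_block from where it was at the start of the episode above 0.03 m).
It also fails if it takes over 72 s, if anything falls off the work surface, if the arm or the gripper's body presses on something with over 40 N, if the wrist force passes 120 N, or if a joint passes its speed limit or range.

## Working session

There is one attempt and no reset: what is moved stays moved. The work goes in short steps, each a Python script; the robot and the scene stay as the last script left them, time stands still between calls to the robot, and variables do not carry over. Pictures are saved under pics/ and viewed, and the job is handed in when it is done.

```bash
ls; mkdir -p pics; python3 - <<'E'
from cell import env,camera,calibration
import cv2,numpy as np
for n in ("scene","top"):
    p,d=camera(n); cv2.imwrite(f"pics/{n}0.png",p); np.save(f"pics/{n}0.npy",d)
    c=calibration(n); print(n,c)
s=env.get_state(); print(s["time"],s["tcp_pos"],s["orientation"],s["force"],s["opening"])
E
```

```text
pics
scene {'fx': 488.6024054240513, 'fy': 488.6024054240513, 'cx': 286.3370228814802, 'cy': 204.17076081114806, 'rvec': array([ 1.95193234, -0.78925656,  0.44291015]), 'tvec': array([-0.32485316,  0.29093993,  0.92208238])}
top {'fx': 379.54918327791336, 'fy': 379.54918327791336, 'cx': 273.4032228183714, 'cy': 211.1051436663191, 'rvec': array([ 2.13029401, -2.07160244,  0.22212096]), 'tvec': array([0.08107916, 0.53532113, 1.03921232])}
0.1 [0.2675331  0.61929124 0.30301888] [-1.11826040e-04  2.02478473e-01  9.79286383e-01 -7.97204946e-04] [-0.39221655  0.30633519  0.41007688] 0.08547346105615992
```

View pics/scene0.png

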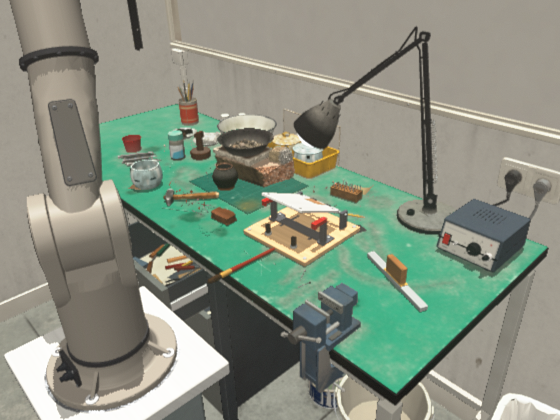

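View pics/top0.png

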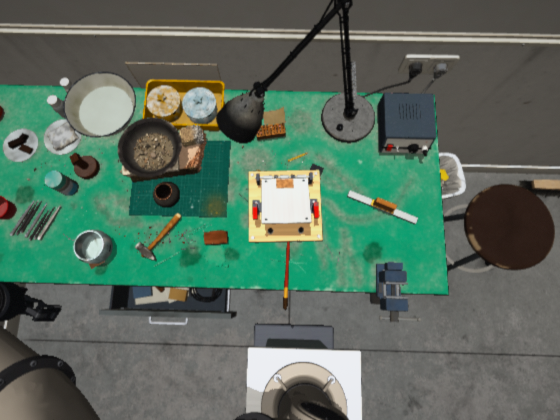

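```bash
cat > h.py <<'E'
import cv2,numpy as np
from cell import env,camera,calibration,kin,job
def RT(c):
    return cv2.Rodrigues(np.array(c["rvec"]))[0],np.array(c["tvec"])
def cloud(d,c):
    R,t=RT(c); v,u=np.mgrid[:d.shape[0],:d.shape[1]]
    P=np.stack([(u-c["cx"])/c["fx"]*d,(v-c["cy"])/c["fy"]*d,d],-1)
    return (P-t)@R
def ray(u,v,z,c):
    R,t=RT(c); r=np.array([(u-c["cx"])/c["fx"],(v-c["cy"])/c["fy"],1])@R; o=-t@R
    return o+r*(z-o[2])/r[2]
E
python3 - <<'E'
from h import *
p=cv2.imread("pics/top0.png"); d=np.load("pics/top0.npy"); c=calibration("top"); W=cloud(d,c)
cr=p[160:250,230:440]; cv2.imwrite("pics/topc.png",cv2.resize(cr,None,fx=3.8,fy=3.8,interpolation=cv2.INTER_CUBIC))
ps=cv2.imread("pics/scene0.png")[180:320,235:440]; cv2.imwrite("pics/scenec.png",cv2.resize(ps,None,fx=3.8,fy=3.8,interpolation=cv2.INTER_CUBIC))
for u,v in [(383,206),(360,197),(405,216),(253,236),(317,236),(285,200),(285,180),(285,220),(315,211),(256,209),(380,240),(216,238),(150,240)]:
    print(u,v,W[v,u].round(4))
E
```

```text
383 206 [ 0.5605 -0.2254  0.0438]
360 197 [ 0.5946 -0.1656  0.012 ]
405 216 [ 0.5394 -0.2999  0.0107]
253 236 [0.4657 0.1552 0.0124]
317 236 [ 0.4709 -0.0352  0.0128]
285 200 [0.557  0.0639 0.0982]
285 180 [0.6248 0.0647 0.0685]
285 220 [0.4951 0.0631 0.1215]
315 211 [ 0.5306 -0.0217  0.085 ]
256 209 [0.5322 0.1452 0.0837]
380 240 [ 0.4664 -0.2258 -0.0019]
216 238 [0.4556 0.2639 0.0196]
150 240 [ 4.470e-01  4.656e-01 -3.000e-04]
```

View pics/topc.png

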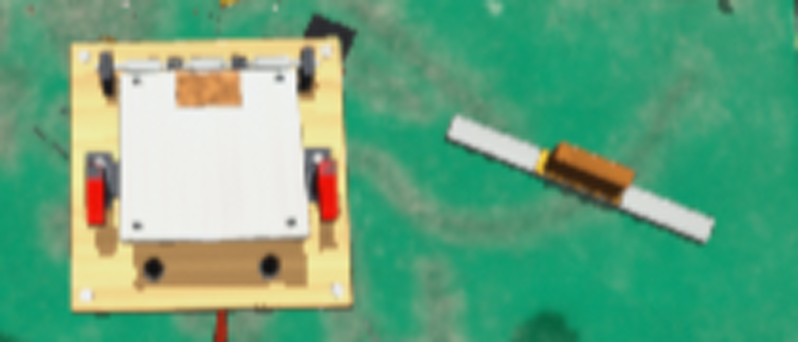

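View pics/scenec.png

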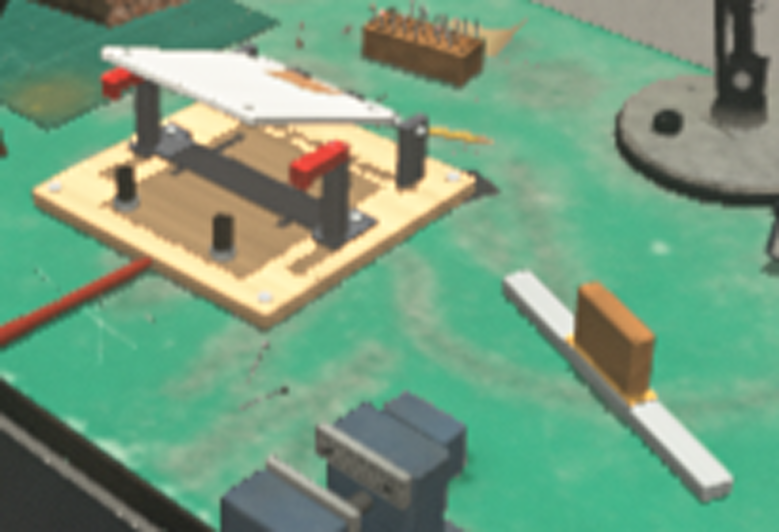

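```bash
python3 - <<'E'
from h import *
p=cv2.imread("pics/top0.png"); d=np.load("pics/top0.npy"); c=calibration("top"); W=cloud(d,c)
hsv=cv2.cvtColor(p,cv2.COLOR_BGR2HSV)
notgreen=~((hsv[...,0]>60)&(hsv[...,0]<100)&(hsv[...,1]>60))
# base
def rect(m,roi,z):
    k=np.zeros_like(m); u0,v0,u1,v1=roi; k[v0:v1,u0:u1]=m[v0:v1,u0:u1]
    n,l,st,_=cv2.connectedComponentsWithStats(k.astype(np.uint8)); i=1+np.argmax(st[1:,4])
    pts=np.argwhere(l==i); cs=cv2.findContours((l==i).astype(np.uint8),cv2.RETR_EXTERNAL,cv2.CHAIN_APPROX_NONE)[0][0][:,0,:]
    Q=np.array([ray(u,v,z,c)[:2] for u,v in cs]); r=cv2.minAreaRect((Q*1000).astype(np.float32)); 
    print(r,cv2.boxPoints(r).round(1).tolist()); return l==i
b=rect(notgreen&(hsv[...,2]>70)&(W[...,2]>.006)&(W[...,2]<.022)&(hsv[...,1]>40)&(hsv[...,0]<35),(240,160,330,246),.014)
x=rect(notgreen&(W[...,2]>.006)&(W[...,2]<.018),(340,180,425,230),.012)
bar=notgreen&(W[...,2]>.006)&(W[...,2]<.018)&(hsv[...,1]<60)&(hsv[...,2]>120); bar[:,:340]=0;bar[:,425:]=0;bar[:180]=0;bar[230:]=0
Q=W[bar]; print(bar.sum(),Q.mean(0)); r=cv2.minAreaRect((Q[:,:2]*1000).astype(np.float32));print("bar pts",r)
g=(W[...,2]>.05)&(W[...,2]<.07)
g[:,:360]=0;g[:,410:]=0;g[:190]=0;g[230:]=0
Q=W[g]; r=cv2.minAreaRect((Q[:,:2]*1000).astype(np.float32));print("grip top",len(Q),Q[:,2].max(),r)
red=((hsv[...,0]<6)|(hsv[...,0]>174))&(hsv[...,1]>150)&(hsv[...,2]>100)
for roi in ((245,190,265,230),(305,190,325,230)):
    k=np.zeros_like(red);u0,v0,u1,v1=roi;k[v0:v1,u0:u1]=red[v0:v1,u0:u1]&(W[v0:v1,u0:u1,2]>.078)
    Q=W[k];print("hook",len(Q),Q.min(0),Q.max(0),np.median(Q,0))
    vs,us=np.nonzero(k); print([ray(a,b,.087,c).round(4).tolist() for a,b in((us.min(),vs.min()),(us.max(),vs.max()))])
pl=(hsv[...,1]<40)&(hsv[...,2]>150)&(W[...,2]>.065)&(W[...,2]<.15);pl[:,:250]=0;pl[:,325:]=0
Q=W[pl]; A=np.c_[Q[:,:2],np.ones(len(Q))]; print("plate",np.linalg.lstsq(A,Q[:,2],rcond=None)[0],Q.min(0),Q.max(0))
for n,roi in (("block",(200,228,230,246)),("ham",(130,205,185,262))):
    k=(W[...,2]>.008)&notgreen;m=np.zeros_like(k);u0,v0,u1,v1=roi;m[v0:v1,u0:u1]=k[v0:v1,u0:u1]
    print(n,m.sum(),W[m].min(0),W[m].max(0))
E
```

```text
((558.0012817382812, 62.700401306152344), (234.07374572753906, 217.59869384765625), 2.821486473083496) [[435.79998779296875, 165.60000610351562], [446.5, -51.70000076293945], [680.2999877929688, -40.20000076293945], [669.5, 177.10000610351562]]
((546.3944091796875, -280.0736083984375), (113.44620513916016, 20.482454299926758), 68.71363830566406) [[516.2999877929688, -329.20001220703125], [535.2999877929688, -336.6000061035156], [576.5, -230.89999389648438], [557.4000244140625, -223.5]]
301 [ 0.56643064 -0.23191599  0.01135298]
bar pts ((566.6401977539062, -231.8899383544922), (219.4088134765625, 20.36156463623047), 68.41278076171875)
grip top 110 0.061048279478833394 ((565.75634765625, -231.78121948242188), (60.135990142822266, 16.868919372558594), 69.97061157226562)
hook 55 [0.50486132 0.14164514 0.08137768] [0.5379034  0.153754   0.08999291] [0.52220443 0.1477801  0.08645767]
[[0.537, 0.1537, 0.087], [0.5056, 0.1411, 0.087]]
hook 56 [ 0.51261669 -0.03037905  0.08152297] [ 0.55312291 -0.01838922  0.09077336] [ 0.53040277 -0.02427829  0.08613984]
[[0.5533, -0.0186, 0.087], [0.5131, -0.03, 0.087]]
plate [-0.42385584 -0.02106041  0.3338383 ] [ 0.48693985 -0.00534113  0.06508598] [0.63319077 0.13529435 0.12891013]
block 308 [0.29346889 0.08257992 0.00947833] [0.47724066 0.30113458 1.13144216]
ham 432 [0.29346889 0.08257992 0.00847393] [0.54652883 0.50167275 1.13144216]
```

```bash
python3 - <<'E'
from h import *
a=np.radians(2.8); ex=np.array([np.cos(a),np.sin(a)]); ey=np.array([-ex[1],ex[0]])
p=cv2.imread("pics/top0.png"); d=np.load("pics/top0.npy"); c=calibration("top"); W=cloud(d,c)
hsv=cv2.cvtColor(p,cv2.COLOR_BGR2HSV)
o=np.array([.558,.0630])
v,u=np.mgrid[:420,:560]
Z=np.array([[ray(uu,vv,.014,c)[:2] for uu in range(560)] for vv in range(420)])
X=(Z-o)@ex;Y=(Z-o)@ey
notgreen=~((hsv[...,0]>60)&(hsv[...,0]<100)&(hsv[...,1]>60))
wood=notgreen&(hsv[...,0]<30)&(hsv[...,2]>120)&(abs(X)<.15)&(abs(Y)<.13)
for lo in np.arange(-.10,.10,.02):
    k=wood&(Y>lo)&(Y<lo+.02); print("col",round(lo+.01,3),X[k].min().round(4),X[k].max().round(4))
for lo in np.arange(-.11,.10,.02):
    k=wood&(X>lo)&(X<lo+.02); print("row",round(lo+.01,3),Y[k].min().round(4),Y[k].max().round(4))
Q=W[...,:2]-o; PX=Q@ex;PY=Q@ey
pl=(hsv[...,1]<40)&(hsv[...,2]>150)&(W[...,2]>.065)&(W[...,2]<.15)&(abs(PX)<.1)&(abs(PY)<.08)
print("plate",PX[pl].min(),PX[pl].max(),PY[pl].min(),PY[pl].max())
print(np.polyfit(PX[pl],W[pl][:,2],1))
E
```

```text
col -0.09 -0.104 0.1143
col -0.07 -0.1036 0.1147
col -0.05 -0.1032 0.1151
col -0.03 -0.1028 0.1483
col -0.01 -0.1494 0.1485
col 0.01 -0.1049 0.1133
col 0.03 -0.1045 0.1137
col 0.05 -0.1041 0.1142
col 0.07 -0.1036 0.1179
col 0.09 -0.1032 0.118
row -0.1 -0.1085 0.1085
row -0.08 -0.1088 0.1084
row -0.06 -0.1075 0.1083
row -0.04 -0.1085 0.1111
row -0.02 -0.1086 0.111
row 0.0 -0.1074 0.1079
row 0.02 -0.1082 0.1078
row 0.04 -0.1087 0.1076
row 0.06 -0.1071 0.1075
row 0.08 -0.1111 0.1074
row 0.1 -0.1089 0.1103
plate -0.0708486548778995 0.07863256775166289 -0.06682286592713389 0.06853499278560114
[-0.42438327  0.09599992]
```

```bash
cat >> h.py <<'E'
A=np.radians(2.8); EX=np.array([np.cos(A),np.sin(A)]); EY=np.array([-EX[1],EX[0]])
O=np.array([.558,.063])+.010*EX   # filing table origin
def q(th): f=(np.radians(th)+np.pi/2)/2; return np.array([0,np.cos(f),np.sin(f),0])
def T(x,y,z): return np.r_[O+x*EX+y*EY,z]
def loc(p): r=np.array(p)[:2]-O; return np.array([r@EX,r@EY,p[2]])
def st(m=""):
    s=env.get_state(); print(m,"t%.2f"%s["time"],"tcp",np.round(s["tcp_pos"],4),"loc",loc(s["tcp_pos"]).round(4),"F",np.round(s["force"],1),"M",np.round(s["torque"],2),"op",round(s["opening"],4)); return s
E
python3 - <<'E'
from h import *
print(env.get_state()["qpos"],O)
for th in (-21.5,158.5):
    print(th,kin.inverse_kinematics([.5662,-.2318,.15],q(th)))
for th in (2.8,182.8):
    print(th,kin.inverse_kinematics(T(-.084,0,.2),q(th)),kin.inverse_kinematics(T(-.012,0,.14),q(th)))
E
```

```text
[-1.27110835  0.47774369  0.02234323  1.55632025 -0.01151526  1.10926673
 -0.08310151] [0.56798806 0.0634885 ]
-21.5 [-0.31931384  0.74174375  0.87848564  1.8738821  -0.73526873  0.88713896
  0.55125204]
158.5 [-0.48329432  1.01739334  1.26082525  1.8825284  -1.09189858  1.15031879
 -2.31038328]
2.8 [-0.6519955   0.33460586  0.48419752  2.11704734 -0.22891098  0.73916946
  0.02846619] [-0.56662822  0.53981266  0.44565103  1.98723518 -0.35540568  0.6901878
  0.14990992]
182.8 [-0.2023265   0.31064815 -0.05627943  2.08855716  0.02541885  0.74300917
  2.91582322] [-0.08768656  0.50630621 -0.17368301  1.95404433  0.13173314  0.69191709
  2.84884697]
```

```bash
python3 - <<'E'
from h import *
env.reach([.5662,-.2318,.26],q(-21.5)); st("above")
p,d=camera("wrist"); cv2.imwrite("pics/w1.png",p)
print(env.get_state()["qpos"])
E
```

```text
above t3.26 tcp [ 0.5667 -0.2309  0.2598] loc [-0.0157 -0.294   0.2598] F [ 0.3 -0.7  0.5] M [0.   0.02 0.  ] op 0.0851
[-0.42355771  0.63523841  1.04225761  1.80256258 -0.62227138  1.07482202
  0.47487095]
```

View pics/w1.png

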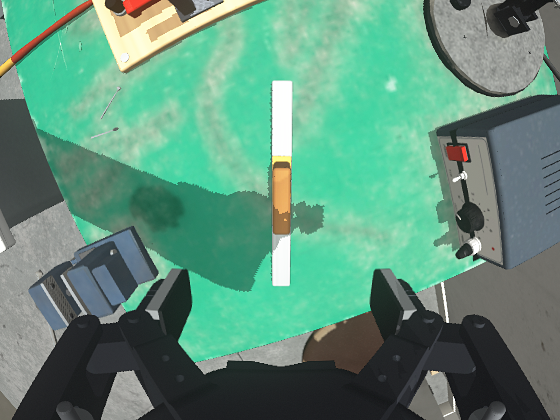

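The wrist view shows the bar vertical at column ~281, rows 81–286, midway between the fingers (columns ~180 and ~385). It is aligned with the grasp.

```bash
python3 - <<'E'
from h import *
x,y=.5664,-.2318
env.movel([x,y,.12],velocity=.15); 
print(env.movel([x,y,.092],velocity=.06,stop_force=15)); st("down")
env.grip(0.0,f_grip=80); st("gripped")
env.movel([x,y,.15],velocity=.08); st("lift")
p,d=camera("wrist"); cv2.imwrite("pics/w2.png",p)
E
```

```text
False
down t5.01 tcp [ 0.5663 -0.2319  0.0918] loc [-0.0161 -0.295   0.0918] F [-0.  -0.9  0.6] M [ 0.02  0.01 -0.03] op 0.0853
gripped t5.65 tcp [ 0.5665 -0.2318  0.0922] loc [-0.0159 -0.2949  0.0922] F [-0.5  0.6  2.7] M [0.13 0.17 0.02] op 0.015
lift t6.53 tcp [ 0.5662 -0.2315  0.1497] loc [-0.0162 -0.2946  0.1497] F [-0.7  0.8 -3.1] M [0.01 0.02 0.02] op 0.0149
```

View pics/w2.png

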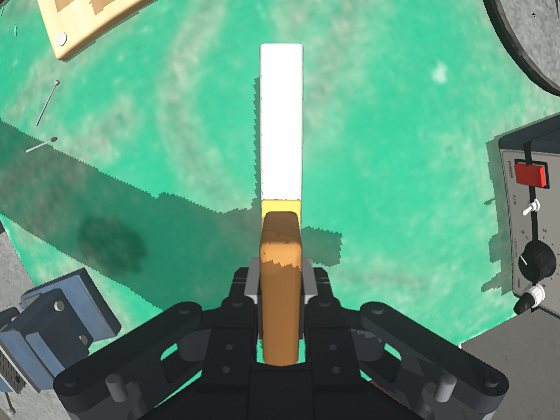

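```bash
python3 - <<'E'
from h import *
env.movel([.5662,-.2315,.26],velocity=.15)
print(env.get_state()["qpos"],kin.inverse_kinematics(T(-.083,0,.26),q(2.8)))
env.movel(T(-.083,0,.26),velocity=.15,rot=q(2.8)); st("over")
env.movel(T(-.083,0,.235),velocity=.1); s=st("lower")
for n in("top","wrist","scene"):
    p,d=camera(n); cv2.imwrite(f"pics/{n}3.png",p); np.save(f"pics/{n}3.npy",d)
p=cv2.imread("pics/top3.png")[150:270,190:370]; cv2.imwrite("pics/top3c.png",cv2.resize(p,None,fx=4.4,fy=4.4))
E
```

```text
[-0.4232084   0.63552955  1.04172729  1.80435738 -0.62215869  1.07425466
  0.47443027] [-1.14781338  0.40917534  1.14261463  2.08474204 -0.46707415  0.93367034
  0.30166768]
over t9.62 tcp [0.4852 0.0587 0.26  ] loc [-0.0829 -0.0007  0.26  ] F [-0.1 -0.  -2.6] M [-0.02 -0.02 -0.01] op 0.0149
lower t10.03 tcp [0.4849 0.0589 0.2348] loc [-0.0832 -0.0005  0.2348] F [ 0.3 -0.2 -3.7] M [-0.04 -0.02 -0.  ] op 0.0151
```

View pics/wrist3.png

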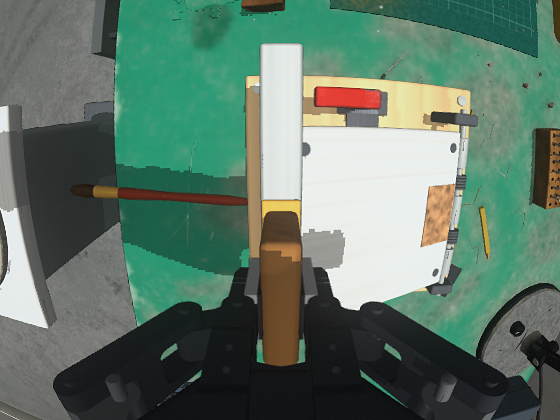

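View pics/top3c.png

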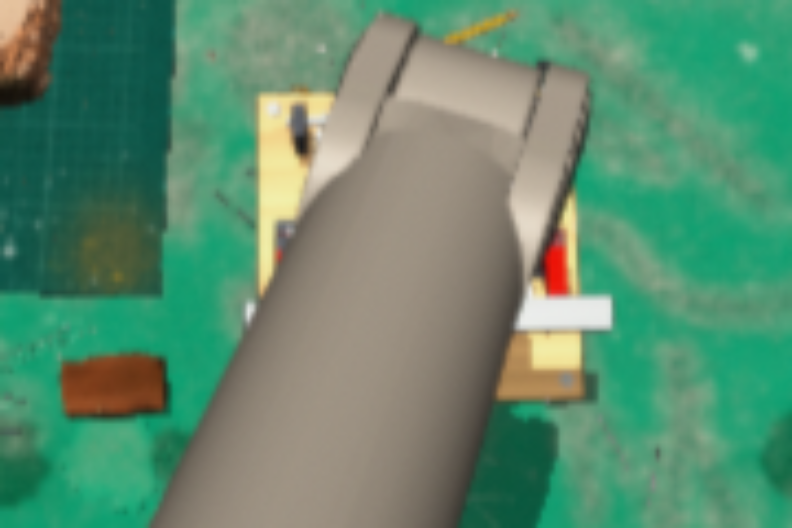

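View pics/scene3.png

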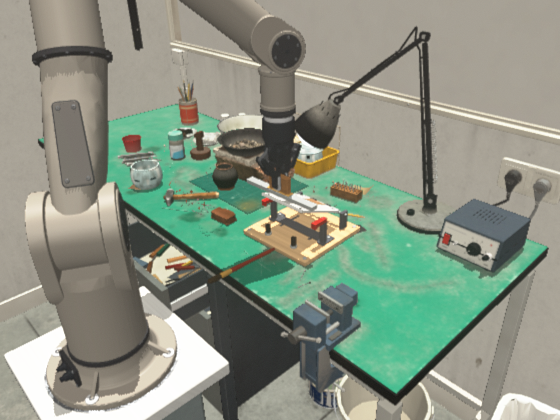

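```bash
python3 - <<'E'
from h import *
c=calibration("top")
for u,v in ((247,312),(611,313)):
    print(loc(ray(190+u/4.4-.4,150+v/4.4-.4,.155,c)))
# hooks: left & right in table frame
d=np.load("pics/top0.npy");p=cv2.imread("pics/top0.png");W=cloud(d,c);hsv=cv2.cvtColor(p,cv2.COLOR_BGR2HSV)
red=((hsv[...,0]<6)|(hsv[...,0]>174))&(hsv[...,1]>150)&(hsv[...,2]>60)
for a,b in((245,266),(305,325)):
    vs,us=np.nonzero(red[195:225,a:b]);vs+=195;us+=a
    L=np.array([loc(ray(u,v,.087,c)) for u,v in zip(us,vs)]);print(L.min(0),L.max(0),L.mean(0))
E
```

```text
[-0.0785984   0.10709861  0.155     ]
[-0.08385846 -0.10960963  0.155     ]
[-0.05847778  0.08030299  0.087     ] [-0.02655301  0.09185314  0.087     ] [-0.04215815  0.086479    0.087     ]
[-0.05929764 -0.09150253  0.087     ] [-0.01866782 -0.07742544  0.087     ] [-0.04101065 -0.08430112  0.087     ]
```

```bash
python3 - <<'E'
from h import *
for z in (.21,.185,.165,.154,.148):
    r=env.movel(T(-.083,0,z),velocity=.06,stop_force=20); st(f"{z} {r}")
    if r: break
p,d=camera("scene"); cv2.imwrite("pics/scene4.png",cv2.resize(p[150:290,200:400],None,fx=4,fy=4,interpolation=cv2.INTER_CUBIC))
p,d=camera("wrist"); cv2.imwrite("pics/wrist4.png",p)
E
```

```text
0.21 False t10.74 tcp [0.4849 0.0592 0.2099] loc [-8.320e-02 -2.000e-04  2.099e-01] F [-0.7  0.5  0.2] M [-0.13  0.48 -0.01] op 0.0151
0.185 False t11.31 tcp [0.4849 0.0593 0.1848] loc [-8.320e-02 -1.000e-04  1.848e-01] F [-2.7  0.2  2.2] M [-0.03  0.74  0.  ] op 0.015
0.165 False t11.79 tcp [0.4853 0.0595 0.1649] loc [-0.0828  0.      0.1649] F [-1.5  0.7  2.1] M [0.17 0.45 0.02] op 0.0147
0.154 False t12.12 tcp [0.4855 0.0594 0.1542] loc [-8.260e-02 -1.000e-04  1.542e-01] F [-1.1  0.3  3.9] M [0.01 0.25 0.06] op 0.015
0.148 False t12.38 tcp [0.4855 0.0593 0.1483] loc [-8.260e-02 -1.000e-04  1.483e-01] F [-0.2 -0.2  4.8] M [-0.    0.1   0.03] op 0.0149
```

View pics/scene4.png

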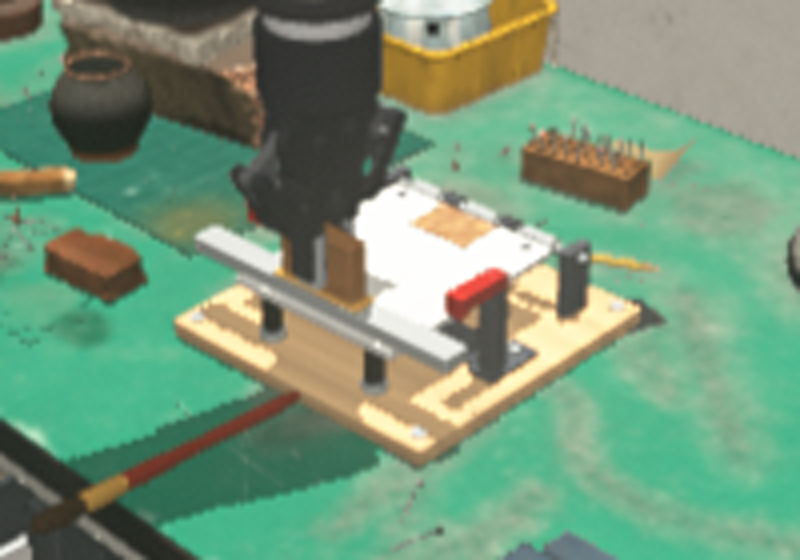

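View pics/wrist4.png

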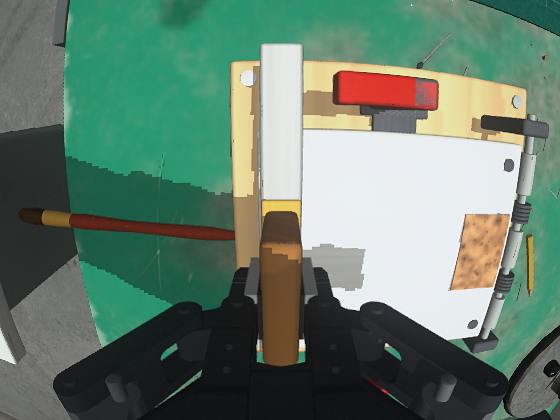

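```bash
python3 - <<'E'
from h import *
r=env.movel(T(-.083,0,.1472),velocity=.03,stop_force=15); st(f"press {r}")
env.dwell(.15)
for x in (-.070,-.058,-.048):
    r=env.movel(T(x,0,.1472),velocity=.03,stop_force=8); st(f"{x} {r}")
    if r: break
else:
    for k in range(3):
        r=env.movel(T(-.02+.012*k,0,.1472),velocity=.02,stop_force=8); st(f"slide {r}")
        if r: break
p,d=camera("scene"); cv2.imwrite("pics/scene5.png",cv2.resize(p[150:290,200:400],None,fx=4,fy=4,interpolation=cv2.INTER_CUBIC))
p,d=camera("wrist"); cv2.imwrite("pics/wrist5.png",p)
E
```

```text
press False t12.72 tcp [0.4855 0.0594 0.1475] loc [-8.260e-02 -1.000e-04  1.475e-01] F [-0.  -1.4  4.7] M [-0.08 -0.12 -0.01] op 0.0152
-0.07 False t13.46 tcp [0.4964 0.0601 0.1465] loc [-0.0717  0.0002  0.1465] F [-3.5  0.3  5. ] M [-0.05  0.98 -0.08] op 0.0153
-0.058 False t14.01 tcp [0.5082 0.0608 0.1464] loc [-0.0599  0.0002  0.1464] F [-4.8 -0.1  6.1] M [-0.09  1.08  0.  ] op 0.0151
-0.048 False t14.49 tcp [0.5181 0.0612 0.1465] loc [-0.05    0.0002  0.1465] F [-6.2 -1.   6. ] M [-0.1   1.28  0.02] op 0.0152
slide True t15.17 tcp [0.526  0.0615 0.1464] loc [-4.200e-02  1.000e-04  1.464e-01] F [-1.6  1.3  8.1] M [-0.03  0.34  0.01] op 0.0148
```

View pics/scene5.png

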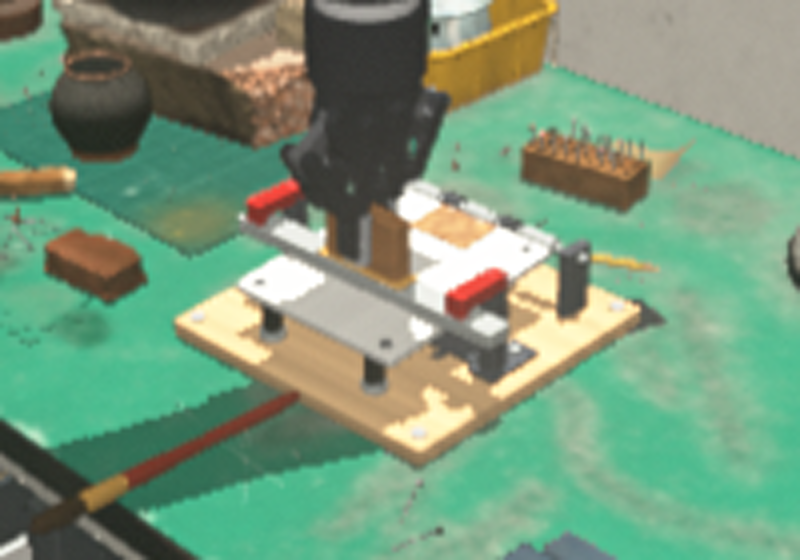

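View pics/wrist5.png

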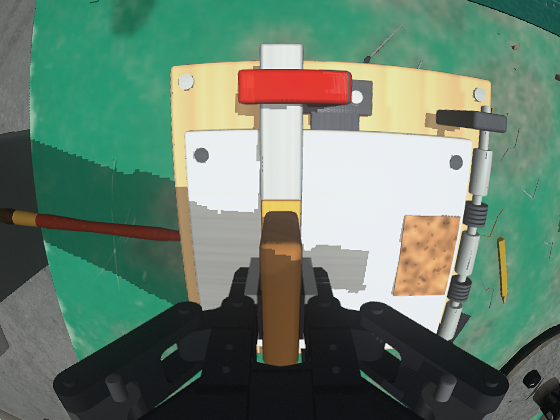

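Stopped at x ≈ −42 mm. The wrist view shows the hook at columns 238–352 and the bar at 260–302, so the bar may be a few mm short of the wall. I'll push again to confirm.

```bash
python3 - <<'E'
from h import *
for k in range(4):
    s=st("pre"); x0=loc(s["tcp_pos"])[0]
    r=env.movel(T(x0+.012,0,.1472),velocity=.02,stop_force=12); s=st(f"slide {r}")
    env.dwell(.1); st("settled")
    if loc(s["tcp_pos"])[0]-x0<.0025: break
p,d=camera("wrist"); cv2.imwrite("pics/wrist6.png",p)
E
```

```text
pre t15.27 tcp [0.526  0.0615 0.1464] loc [-0.042   0.      0.1464] F [-0.7 -0.2  7.7] M [0.01 0.37 0.01] op 0.015
slide True t15.59 tcp [0.5266 0.0614 0.1464] loc [-0.0414 -0.      0.1464] F [-2.6  0.6  7.5] M [-0.08  0.46 -0.06] op 0.0152
settled t15.69 tcp [0.5266 0.0614 0.1464] loc [-0.0414 -0.      0.1464] F [-1.8  1.5  8.8] M [-0.12  0.44 -0.03] op 0.0153
```

View pics/wrist6.png

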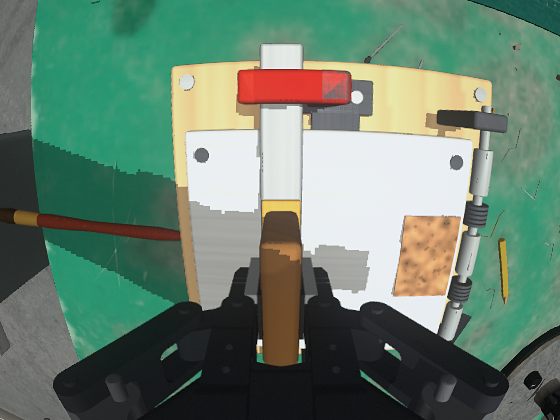

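```bash
python3 - <<'E'
from h import *
p,d=camera("top"); cv2.imwrite("pics/top6.png",cv2.resize(p[160:250,230:340],None,fx=6,fy=6,interpolation=cv2.INTER_CUBIC))
E
```

```text
(no output)
```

View pics/top6.png

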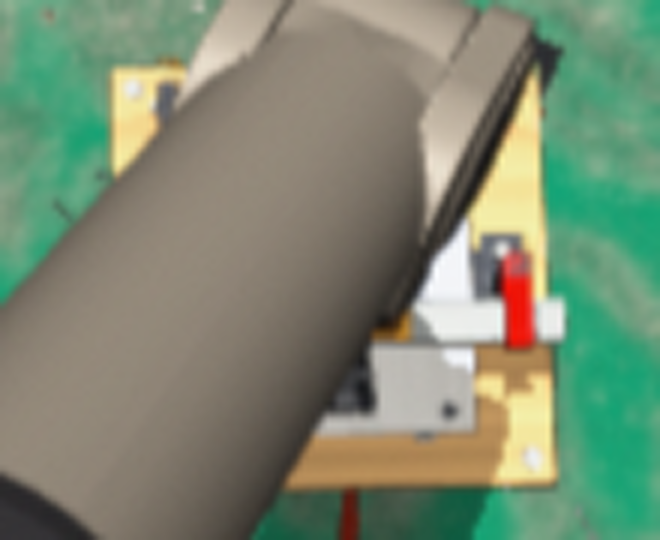

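```bash
cat >> h.py <<'E'
def wray(u,v,z,c):
    dx,dy=u-c["cx"],v-c["cy"]; r=np.hypot(dx,dy); th=r/c["fx"]
    k=np.sin(th)/max(r,1e-9); R,t=RT(c)
    w=np.array([dx*k,dy*k,np.cos(th)])@R; o=-t@R
    return o+w*(z-o[2])/w[2]
E
python3 - <<'E'
from h import *
ct=calibration("top"); cw=calibration("wrist"); st()
f=lambda u,v:(230+(u+.5)/6-.5,160+(v+.5)/6-.5)
print("TOP right bar edges, z.0664")
for u in (450,552):
    for v in (300,341): print(u,v,loc(ray(*f(u,v),.0664,ct)).round(4))
print("hook front top",loc(ray(*f(518,347),.087,ct)).round(4),"nose bottom",loc(ray(*f(518,347),.071,ct)).round(4), "hook back", loc(ray(*f(516,250),.087,ct)).round(4))
print("bar end",loc(ray(*f(565,320),.0664,ct)).round(4))
print("WRIST left")
for u,v in((260,55),(302,55),(260,180),(302,180),(281,44)): print(u,v,loc(wray(u,v,.0664,cw)).round(4))
for u,v in((238,72),(238,103),(352,72),(352,104)): print("hook",u,v,loc(wray(u,v,.087,cw)).round(4))
p=cv2.imread("pics/wrist6.png"); cv2.imwrite("pics/w6c.png",cv2.resize(p[35:135,220:370],None,fx=5,fy=5,interpolation=cv2.INTER_CUBIC))
E
```

```text
t15.79 tcp [0.5266 0.0614 0.1464] loc [-0.0414 -0.      0.1464] F [-3.   0.1  8.5] M [-0.15  0.45 -0.04] op 0.0155
TOP right bar edges, z.0664
450 300 [-0.0325 -0.0556  0.0664]
450 341 [-0.0526 -0.0548  0.0664]
552 300 [-0.0336 -0.1044  0.0664]
552 341 [-0.0537 -0.1035  0.0664]
hook front top [-0.0604 -0.0848  0.087 ] nose bottom [-0.0572 -0.0866  0.071 ] hook back [-0.0137 -0.086   0.087 ]
bar end [-0.0435 -0.1102  0.0664]
WRIST left
260 55 [-0.0522  0.105   0.0664]
302 55 [-0.0333  0.105   0.0664]
260 180 [-0.0526  0.0466  0.0664]
302 180 [-0.0329  0.0467  0.0664]
281 44 [-0.0428  0.1102  0.0664]
hook 238 72 [-0.0593  0.0946  0.087 ]
hook 238 103 [-0.0594  0.0821  0.087 ]
hook 352 72 [-0.0146  0.0951  0.087 ]
hook 352 104 [-0.0144  0.0821  0.087 ]
```

View pics/w6c.png

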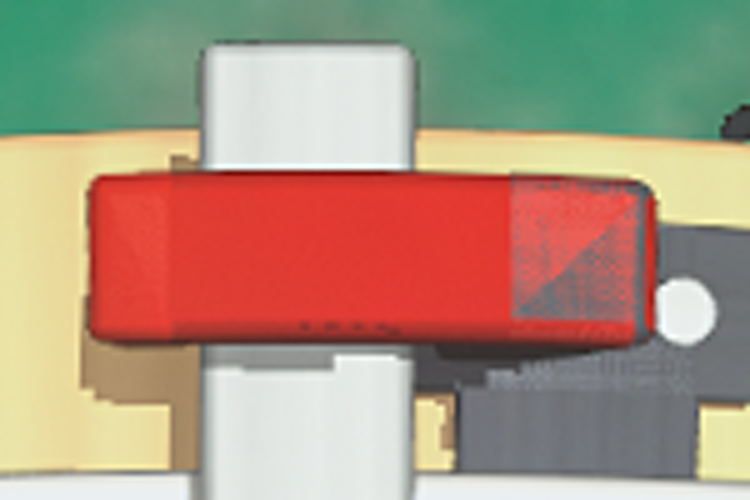

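Both ends read the same: bar front at x ≈ −33 mm, hook fronts at ≈ −60 mm. That puts the wall at ≈ −28 mm, about 5 mm further on. The stop was probably friction, with the plate already on its bumpers, so I'll ease up about 1 mm and push on.

```bash
python3 - <<'E'
from h import *
env.movel(T(-.0414,0,.1484),velocity=.02); env.dwell(.15); st("eased")
for k in range(4):
    x0=loc(env.get_state()["tcp_pos"])[0]
    r=env.movel(T(x0+.012,0,.1484),velocity=.03,stop_force=16); s=st(f"slide {r}")
    env.dwell(.1); st("settled")
    if loc(s["tcp_pos"])[0]-x0<.002: break
    if loc(s["tcp_pos"])[0]>-.03: break
p,d=camera("wrist"); cv2.imwrite("pics/w7c.png",cv2.resize(p[35:135,220:370],None,fx=5,fy=5,interpolation=cv2.INTER_CUBIC))
E
```

```text
eased t16.20 tcp [0.5266 0.0615 0.1485] loc [-0.0415  0.      0.1485] F [-0.8 -0.3  7.7] M [-0.2   0.34 -0.03] op 0.0149
slide True t16.56 tcp [0.5319 0.0617 0.1476] loc [-3.610e-02 -1.000e-04  1.476e-01] F [-2.8  1.4  8. ] M [-0.16  0.47  0.09] op 0.015
settled t16.66 tcp [0.5319 0.0616 0.1476] loc [-3.620e-02 -1.000e-04  1.476e-01] F [-1.5  1.1  6.8] M [-0.13  0.38  0.09] op 0.0156
slide True t16.91 tcp [0.5324 0.0616 0.1475] loc [-0.0356 -0.0002  0.1475] F [-2.1  0.4  7.7] M [-0.21  0.37  0.07] op 0.0153
settled t17.01 tcp [0.5324 0.0616 0.1475] loc [-3.560e-02 -1.000e-04  1.475e-01] F [-1.1 -0.2  6.9] M [-0.21  0.29 -0.02] op 0.0152
```

View pics/w7c.png

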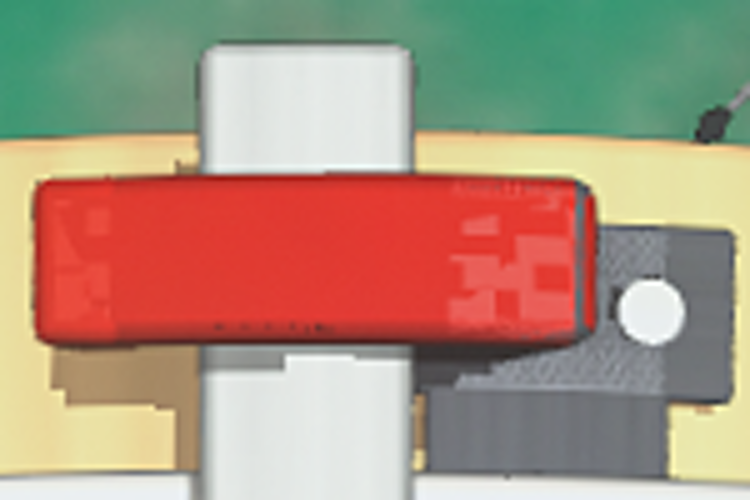

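```bash
python3 - <<'E'
from h import *
x0=loc(env.get_state()["tcp_pos"])[0]
for z in (.1505,.1525,.1545,.156):
    r=env.movel(T(x0,0,z),velocity=.02,stop_force=10); st(f"{z} {r}")
    if r: break
env.dwell(.2); st()
p,d=camera("scene"); cv2.imwrite("pics/scene8.png",cv2.resize(p[150:290,200:400],None,fx=4,fy=4,interpolation=cv2.INTER_CUBIC))
E
```

```text
0.1505 False t17.36 tcp [0.5323 0.0617 0.1507] loc [-0.0357 -0.      0.1507] F [-2.2 -0.5  8.1] M [-0.43  0.27  0.11] op 0.0156
0.1525 False t17.61 tcp [0.5324 0.0617 0.1527] loc [-3.570e-02 -1.000e-04  1.527e-01] F [-2.  -1.4  8.2] M [-0.37  0.29  0.11] op 0.0152
0.1545 False t17.86 tcp [0.5324 0.0617 0.1547] loc [-0.0357 -0.      0.1547] F [-1.6 -0.3  7. ] M [-0.47  0.3   0.11] op 0.0156
0.156 False t18.11 tcp [0.5322 0.0617 0.1551] loc [-0.0358  0.      0.1551] F [  4.6  -1.8 -14.5] M [-0.64 -1.4   0.08] op 0.0153
 t18.31 tcp [0.5322 0.0617 0.1552] loc [-0.0358  0.      0.1552] F [  4.4  -0.1 -19. ] M [-0.68 -1.65  0.11] op 0.0149
```

View pics/scene8.png

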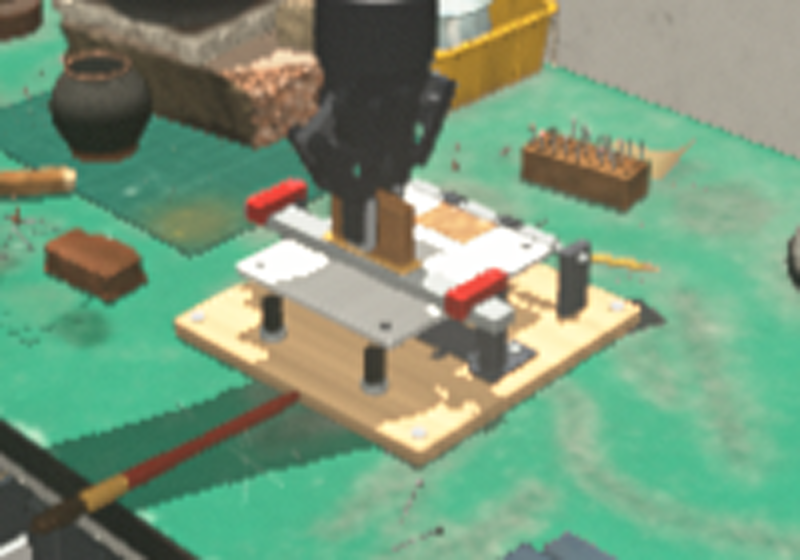

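The bar met resistance only at TCP 0.155 m, i.e. bar top at 75 mm. That is the slot roof, above the nose height of 71 mm, so it is behind the noses. Unloading and releasing.

```bash
python3 - <<'E'
from h import *
env.movel(T(-.0357,0,.1548),velocity=.01); env.dwell(.1); st("eased")
env.grip(.05); st("open")
env.movel(T(-.0357,0,.24),velocity=.1); st("up")
env.movel(T(-.0357,0,.30),velocity=.15)
env.reach([.268,.60,.304],q(66.6)); st("away")
env.dwell(.3)
for n in("top","scene"):
    p,d=camera(n); cv2.imwrite(f"pics/{n}9.png",p); np.save(f"pics/{n}9.npy",d)
    c=p[160:250,200:340] if n=="top" else p[150:290,200:400]
    k=5.5 if n=="top" else 4
    cv2.imwrite(f"pics/{n}9c.png",cv2.resize(c,None,fx=k,fy=k,interpolation=cv2.INTER_CUBIC))
d=np.load("pics/top9.npy");p=cv2.imread("pics/top9.png");W=cloud(d,calibration("top"));hsv=cv2.cvtColor(p,cv2.COLOR_BGR2HSV)
L=W.copy(); L[...,:2]=np.stack([(W[...,:2]-O)@EX,(W[...,:2]-O)@EY],-1)
r=(abs(L[...,0])<.12)&(abs(L[...,1])<.12)
g=r&(L[...,2]>.11)&(L[...,2]<.13); print("grip top",g.sum(),L[g].mean(0),L[g].min(0),L[g].max(0))
pl=r&(hsv[...,1]<45)&(hsv[...,2]>120)&(L[...,2]>.052)&(L[...,2]<.069)&(abs(L[...,1])<.062)&(L[...,0]>-.09)&(L[...,0]<.05)&((L[...,0]<-.052)|(L[...,0]>-.02))
print("plate",pl.sum(),np.polyfit(L[pl][:,0],L[pl][:,2],1))
b=r&(hsv[...,1]<45)&(hsv[...,2]>120)&(abs(L[...,1])>.098)&(L[...,2]>.068)&(L[...,2]<.085)
for s in(1,-1):
    k=b&(s*L[...,1]>0); print("bar end",s,k.sum(),L[k].mean(0) if k.any() else 0)
E
```

```text
eased t18.73 tcp [0.5323 0.0617 0.155 ] loc [-3.57e-02 -1.00e-04  1.55e-01] F [ 0.9 -0.9 -2.9] M [-0.63 -0.41  0.09] op 0.015
open t19.16 tcp [0.5324 0.0619 0.1549] loc [-3.570e-02  1.000e-04  1.549e-01] F [-0.3  0.6  0.5] M [ 0.05 -0.04 -0.03] op 0.0498
up t20.16 tcp [0.5319 0.0619 0.2395] loc [-3.610e-02  2.000e-04  2.395e-01] F [ 0.2  0.4 -0.8] M [-0.03 -0.06  0.02] op 0.0501
away t22.86 tcp [0.2697 0.5989 0.3043] loc [-0.2718  0.5493  0.3043] F [ 0.3 -1.  -0.4] M [-0.03 -0.03  0.04] op 0.0502
grip top 135 [-3.96832298e-02  2.75853746e-05  1.16655712e-01] [-0.0468571  -0.03097108  0.11038643] [-0.03186635  0.02970846  0.12197819]
plate 1380 [-0.01129175  0.06218754]
bar end 1 32 [-0.0391023   0.10333095  0.07405915]
bar end -1 27 [-0.03920216 -0.10282459  0.07441237]
```

View pics/top9c.png

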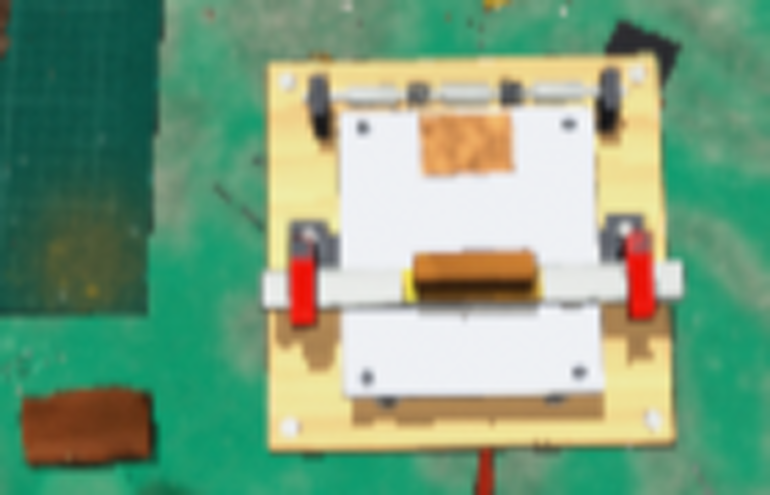

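View pics/scene9c.png

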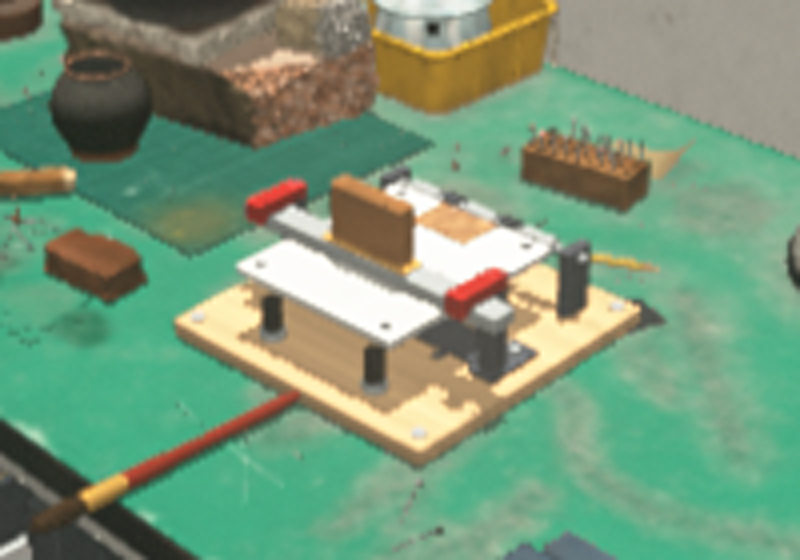

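```bash
python3 - <<'E'
from h import *
st(); job.job_done()
E
```

```text
t23.26 tcp [0.2682 0.5999 0.3041] loc [-0.2732  0.5504  0.3041] F [ 0.  -0.  -0.6] M [0.02 0.01 0.02] op 0.0501
the job is handed in; nothing more can be done
```

The plate is locked level by the bar, and I handed the job in at 23 s. The interface reports no verdict.

**What I did:** I gripped the bar by its wooden grip and pressed the plate down in front of the hooks. I slid the bar in until it stopped, let it rise to the slot roof, then released and drew the arm away.

**Last checks, from the top and scene cameras:**

| Check | Measured | Allowed |
|---|---|---|
| Plate angle | about +0.011 rad | −0.012 to +0.05 rad |
| Bar position, x | about −39 mm | −62 to −8 mm |
| Bar position, y | about 0 mm | −16 to +16 mm |
| Bar ends | same x within 0.2 mm and same height within 0.4 mm | – |
| Bar top height | 74 mm (roof at 75 mm) | – |

- **Behind the noses:** when lifted, the bar met resistance only at the roof height of 75 mm, not at the nose height of 71 mm.
- **Bystanders:** the wood block and hammer look unmoved; I judged that by eye.
- **Forces:** the largest wrist reading I printed was about 19 N, when the bar met the roof.

**Disagreements:**
- **First stop was false:** the bar first stopped at x −41 mm, probably from friction with the plate pressed on its bumpers. The cameras put the wall about 5 mm further on, so I eased up about 1 mm and pushed on to the real stop, at x −36 mm by the arm's own reading.
- **Final bar x:** the cameras put the bar about 3–4 mm further out than the arm's own reading at release. That could be play in the slot or calibration error. Either value is well inside the limits.

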